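# Sort stray medicines back into stock at a field clinic

## Task

Sort the five stray medicines on the clinic table back with their own kind: stand the two amber vials in the round tub beside the one already there, stand the two blue-capped bottles in the cardboard tray in a row with the one already there, and lay the purple-banded carton flat and square on top of the bundle of cartons like it. Set each thing down rather than dropping it, and do not knock over the vial and the bottle already in stock or shove the bundle out of its place.

Things in the scene. Friction and masses are not known exactly. Their poses are not given: they have to be found in the camera images.
- vial_a_c (a point): Amber dispensing vial with a white screw cap, a cylinder 32 mm in diameter and 80 mm tall (the cap is the top 19 mm), about 45 g, standing upright. The point is its centre, half-way up (40 mm above its underside); z along its axis. One of the two stray ones, loose on the table.
- vial_b_c (a point): Amber dispensing vial with a white screw cap, a cylinder 32 mm in diameter and 80 mm tall (the cap is the top 19 mm), about 45 g, standing upright. The point is its centre, half-way up (40 mm above its underside); z along its axis. The other stray one.
- bottle_a_c (a point): White plastic tablet bottle with a blue cap and a blue label band, 95 mm tall: body 46 mm in diameter up to 62 mm, then a shoulder, and a cap 37 mm in diameter over the top 22 mm; about 110 g, standing upright. The point is its centre, half-way up (47.5 mm above its underside); z along its axis. One of the two stray ones, loose on the table. (A bottle with a red cap, also on the table, is no part of the job.)
- bottle_b_c (a point): White plastic tablet bottle with a blue cap and a blue label band, 95 mm tall: body 46 mm in diameter up to 62 mm, then a shoulder, and a cap 37 mm in diameter over the top 22 mm; about 110 g, standing upright. The point is its centre, half-way up (47.5 mm above its underside); z along its axis. The other stray one.
- carton_c (a point): White medicine carton with a purple band, 90 x 48 x 30 mm (its x, y, z), about 80 g, lying flat on the table by itself. The point is its centre, 15 mm above its underside; x along its 90 mm length, z up. It may be turned end for end. (The two cartons with an orange band are no part of the job.)
- tub: Round shallow grey plastic tub, fixed to the table: 96 mm outside, 90 mm inside diameter, 30 mm high, floor 3 mm thick. Origin at the centre of its underside, z up. It has room for three vials in a triangle, each some 25 mm from its centre; one stands in it already. Fingertips kept more than 30 mm above the table clear its rim.
- tray: Long shallow cardboard tray, fixed to the table: 72 mm (its x) by 186 mm (its y) outside, walls and floor 4 mm thick, 30 mm high, so 64 x 178 mm inside. Origin at the centre of its underside, z up. It holds three bottles in a row along y; one stands in it already near the -y end, so that the places at about y = 0 and y = +58 mm are free. Fingertips kept more than 30 mm above the table clear its rim.
- bundle_c (a point): Banded bundle of two purple-banded cartons like the stray one, one on the other, held together by a black rubber band so that it is one piece: 90 x 48 x 60 mm, about 250 g, loose, lying flat on the table. The point is the centre of its TOP face (60 mm above the table); x along its 90 mm length, z up.
- stock_vial_c (a point): Amber dispensing vial with a white screw cap, a cylinder 32 mm in diameter and 80 mm tall (the cap is the top 19 mm), about 45 g, standing upright. The point is its centre, half-way up (40 mm above its underside); z along its axis. This one stands in the tub already, about 25 mm from the tub's centre, loose, and stays there.
- stock_bottle_c (a point): White plastic tablet bottle with a blue cap and a blue label band, 95 mm tall: body 46 mm in diameter up to 62 mm, then a shoulder, and a cap 37 mm in diameter over the top 22 mm; about 110 g, standing upright. The point is its centre, half-way up (47.5 mm above its underside); z along its axis. This one stands in the cardboard tray already, near its -y end, loose, and stays there.
Things that resemble listed ones, but are neither listed nor needed, are in the scene too. Leave any pink look-alike of the part that bears bottle_a_c alone. Leave any yellow look-alike of the part that bears vial_a_c alone.

How it is judged:
By the outcome, as a careful person would: the job done as asked, in the order asked, and still so for the second after the job is handed in, with the robot touching nothing.
It also fails if it takes over 125 s, if anything falls off the work surface, if the arm or the gripper's body presses on something with over 40 N, if the wrist force passes 120 N, or if a joint passes its speed limit or range.

## Robot

A 6-joint arm with a two-finger parallel gripper is mounted at the origin on the work surface. World frame = base frame: x ahead of the robot, y to its left, z up, the work surface at z = 0. Lengths are in m, angles in degrees, forces in N, time in s.
With the tool pointing down it reaches from about 0.325 to 0.85 m from the base axis. Payload 15.5 kg.
Tool frame: the origin (TCP) lies midway between the tips of the shut fingers; the grasp point (between the pads) lies 19 mm behind it; z points along the fingers, y is the line along which they close (so a half turn about z gives the same grasp; the last joint's range is limited). The gripper opens to 91 mm and grips with 3 to 60 N. Pads are 32 mm wide; open, the fingers measure 118 mm over their backs; the gripper's body (76 mm by 178 mm) begins 60 mm behind the grasp point.
Start: joints at [64.085, 28.281, 77.091, -0, 74.628, -5.472], TCP at [0.218, 0.586, 0.214] pointing down, gripper open.
Joint ranges: [-166.48, 166.48], [-47.26, 123.95], [12.59, 153.08], [-70.14, 250.14], [6.76, 159.57], [-176.63, 176.63]. Speed limits (degrees/s): [108.29, 108.29, 147.25, 172.46, 172.46, 172.46].

## Interface

Orientations are given as a 3x3 rotation matrix whose columns are the frame's x, y, z axes.
In Python, from bench import ctrl gives the robot as it stands. The module is installed in compiled form; this text tells all that it offers. Calls block until the motion is done:
- ctrl.goto(position, orientation): joint-space move of the TCP to a pose.
- ctrl.move_l(position, vel=0.15, ori=None, contact_N=None): straight line of the TCP; ori=None keeps the orientation; vel is the mean speed in m/s. With contact_N (N) it stops when the force on the tool has changed by that much, and returns True; else False.
- ctrl.movej(angles): joint-space move.
- ctrl.command_gripper(opening): opening from 0.0 (shut) to 1.0 (fully open); the grip force is fixed at half the most; returns when the fingers have stopped.
- ctrl.sleep(seconds).
- ctrl.ik(position, orientation): joint angles nearest the present ones, or None.
- ctrl.read_camera(name): name is "scene" or "top"; returns the picture (384x512x3 uint8, blue, green, red); there is no depth.
- ctrl.camera_params(name): a dict with "fx", "fy", "cx", "cy" (pixels), "D" ([k1, k2, p1, p2, k3] as OpenCV has them; the pictures are not rectified), "pose" (4x4, takes a point from camera to world coordinates). Camera axes: x right, y up, looking along -z (the intrinsics and any distortion apply to the point x, -y, -z); pixel columns grow to the right and rows downward; lengths in m; the calibration is good to about 2 mm. A picture is of the moment at which its call begins. camera_params takes no time and is no camera call.
A pose or a line that the arm cannot do raises ctrl.MotionError and nothing moves.
- ctrl.sign_off(): hands the job in; it is judged then, once.
Readings, each from a call of its own:
- ctrl.current_t(): time.
- ctrl.current_q(): joint angles.
- ctrl.current_dq(): joint speeds.
- ctrl.current_effort(): joint torques, N m.
- ctrl.current_tool_pos(): TCP position.
- ctrl.current_eef_rot(): TCP orientation.
- ctrl.current_contact_force(): force on the tool from outside, world axes, zero at the start.
- ctrl.current_wrist_torque(): the same for the moment, N m.
- ctrl.current_grip_width(): opening from 0.0 (shut) to 1.0 (fully open).
- ctrl.current_grasp_force(): force on a finger pad.
Only numpy, scipy, OpenCV 4.12 (cv2) and the standard library are available. Lean on these libraries where they do the work, as an engineer would, in place of code of your own. Each camera call takes 0.05 s, during which the arm holds its last target. There are 200 camera calls.

## Working session

There is one attempt and no reset: what is moved stays moved. The work goes in short steps, each a Python script; the robot and the scene stay as the last script left them, time stands still between calls to the robot, and variables do not carry over. Pictures are saved under pics/ and viewed, at most 14 in all, crops included, and the job is handed in when it is done.

```bash
mkdir -p pics
python3 - <<'E'
from bench import ctrl
import cv2,numpy as np
for n in("scene","top"):
    im=ctrl.read_camera(n); cv2.imwrite(f"pics/{n}0.png",im); cv2.imwrite(f"pics/{n}0v.png",cv2.resize(im,(800,600),interpolation=cv2.INTER_CUBIC))
    p=ctrl.camera_params(n); print(n,[round(p[k],1) for k in("fx","fy","cx","cy")],np.round(p["D"],3),np.round(p["pose"],3).tolist())
print(ctrl.current_t(),np.round(ctrl.current_eef_rot(),2).tolist())
E
```

```text
scene [348.2, 348.2, 251.7, 188.5] [-0.05  0.    0.    0.    0.  ] [[-0.676, -0.443, 0.59, 1.046], [0.737, -0.413, 0.534, 0.464], [0.007, 0.796, 0.606, 0.615], [0.0, 0.0, 0.0, 1.0]]
top [411.8, 411.8, 262.4, 192.5] [-0.047  0.     0.     0.     0.   ] [[-0.015, 0.995, -0.098, 0.408], [-1.0, -0.016, -0.012, -0.025], [-0.013, 0.098, 0.995, 1.154], [0.0, 0.0, 0.0, 1.0]]
0.1 [[-0.94, 0.35, -0.0], [0.35, 0.94, -0.0], [0.0, -0.0, -1.0]]
```

View pics/top0v.png

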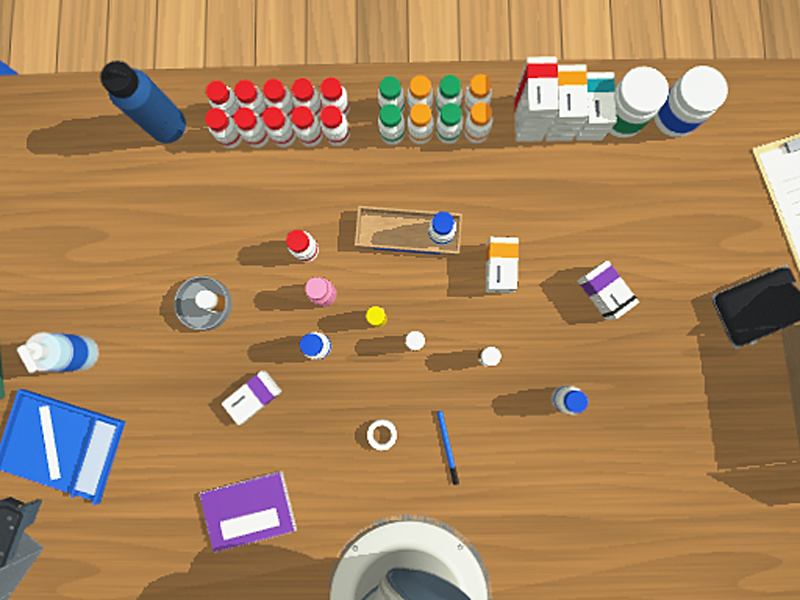

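View pics/scene0v.png

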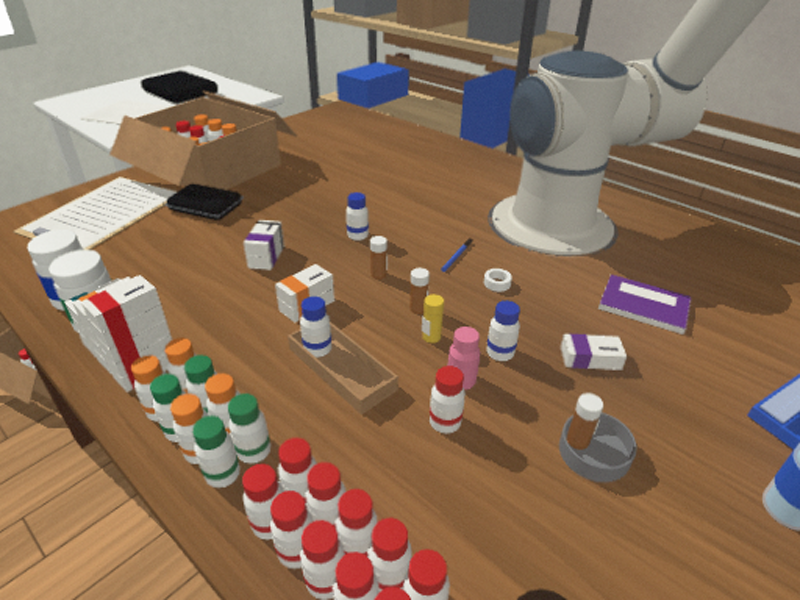

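The top view (800x600 scaling) shows the stray vial caps at (415,341) and (490,356), and the blue caps at (313,345) and (574,401). It also shows the stray carton at (252,398), the bundle at (608,290), the tub at (203,303) with its vial, and the tray at (409,231) with its bottle at the right (-y) end. The scene view agrees, with the yellow and pink decoys standing near the strays.

```bash
cat > h.py <<'E'
from bench import ctrl
import cv2,numpy as np
def ray(n,uv):
    p=ctrl.camera_params(n);K=np.array([[p["fx"],0,p["cx"]],[0,p["fy"],p["cy"]],[0,0,1]])
    x,y=cv2.undistortPoints(np.array([[uv]],float),K,np.array(p["D"],float))[0,0]
    T=np.array(p["pose"]);return T[:3,3],T[:3,:3]@np.array([x,-y,-1])
def on(n,uv,z):
    o,d=ray(n,uv);return (o+d*(z-o[2])/d[2])
def tri(uv1,uv2):
    (o1,d1),(o2,d2)=ray("top",uv1),ray("scene",uv2)
    s=np.linalg.lstsq(np.c_[d1,-d2],o2-o1,rcond=None)[0]
    a,b=o1+s[0]*d1,o2+s[1]*d2;return (a+b)/2,np.linalg.norm(a-b)
def mask(im,col):
    h=cv2.cvtColor(im,cv2.COLOR_BGR2HSV)
    lo,hi={"blue":((105,130,60),(130,255,255)),"white":((0,0,150),(180,50,255)),"purple":((130,80,50),(160,255,255)),"amber":((3,120,20),(16,255,150))}[col]
    return cv2.inRange(h,lo,hi)
def blobs(im,col,amin=15,amax=1500):
    n,l,s,c=cv2.connectedComponentsWithStats(mask(im,col))
    return [(np.round(c[i],1),int(s[i,4]),s[i,:4].tolist()) for i in range(1,n) if amin<s[i,4]<amax]
E
python3 - <<'E'
from h import *
t=cv2.imread("pics/top0.png");s=cv2.imread("pics/scene0.png")
def near(im,col,dv):
    b=blobs(im,col);p=np.array(dv)/1.5625
    return min(b,key=lambda e:np.linalg.norm(e[0]-p))
for nm,col,a,b,z in [("va","white",(415,341),(419,275),.074),("vb","white",(490,356),(378,242),.074),("sv","white",(207,299),(589,405),.077),
 ("ba","blue",(313,345),(506,312),.09),("bb","blue",(574,401),(356,200),.09),("sb","blue",(443,222),(313,307),.094)]:
    A,B=near(t,col,a),near(s,col,b);P,e=tri(A[0],B[0])
    print(nm,A,B[0],B[2],"tri",np.round(P,4),round(e,4),"plane",np.round(on("top",A[0],z),4))
def crop(im,c,w=75,h=56):
    x,y=int(c[0]/1.5625)-w//2,int(c[1]/1.5625)-h//2;print("crop",x,y)
    return cv2.resize(im[y:y+h,x:x+w],(400,300),interpolation=cv2.INTER_CUBIC)
cv2.imwrite("pics/c1.png",np.vstack([np.hstack([crop(t,(252,398)),crop(t,(608,290))]),np.hstack([crop(s,(593,352)),crop(s,(263,245))])]))
cv2.imwrite("pics/c2.png",np.vstack([np.hstack([crop(t,(203,303)),crop(t,(409,231),90,67)]),np.hstack([crop(s,(597,440),90,67),crop(s,(343,360),90,67)])]))
E
```

```text
va (array([265.3, 217.5]), 118, [259, 212, 13, 12]) [268.1 176.8] [263, 171, 11, 12] tri [ 0.4487 -0.0185  0.0726] 0.0006 plane [ 0.4488 -0.0187  0.074 ]
vb (array([313.5, 227.8]), 125, [306, 222, 15, 13]) [241.6 155.7] [237, 151, 11, 11] tri [ 0.42   -0.1444  0.0727] 0.0002 plane [ 0.42   -0.1442  0.074 ]
sv (array([128.5, 189.5]), 239, [116, 181, 23, 20]) [376.8 259.8] [369, 252, 17, 17] tri [0.5285 0.3391 0.0828] 0.0043 plane [0.5283 0.3431 0.077 ]
ba (array([198.9, 220.3]), 165, [192, 214, 15, 14]) [323.9 199.7] [317, 193, 15, 15] tri [0.4436 0.154  0.0856] 0.0004 plane [0.4436 0.153  0.09  ]
bb (array([368.1, 256.5]), 168, [361, 250, 15, 14]) [227.8 128.1] [223, 123, 10, 11] tri [ 0.3436 -0.2809  0.0857] 0.0011 plane [ 0.3442 -0.2803  0.09  ]
sb (array([283.1, 142.5]), 157, [277, 136, 14, 14]) [200.4 196.9] [193, 190, 15, 15] tri [ 0.6438 -0.0683  0.0902] 0.0012 plane [ 0.6434 -0.0685  0.094 ]
crop 124 226
crop 352 157
crop 342 197
crop 131 128
crop 92 165
crop 216 114
crop 337 248
crop 174 197
```

View pics/c1.png

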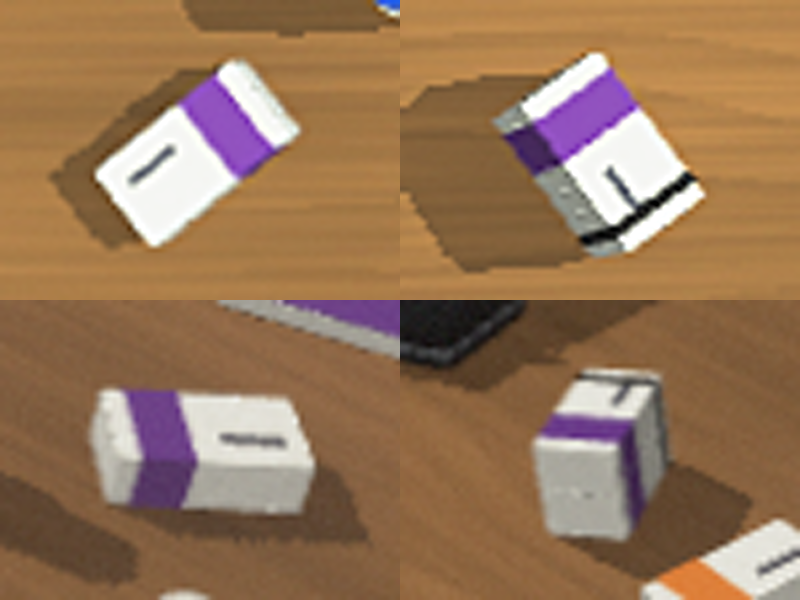

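View pics/c2.png

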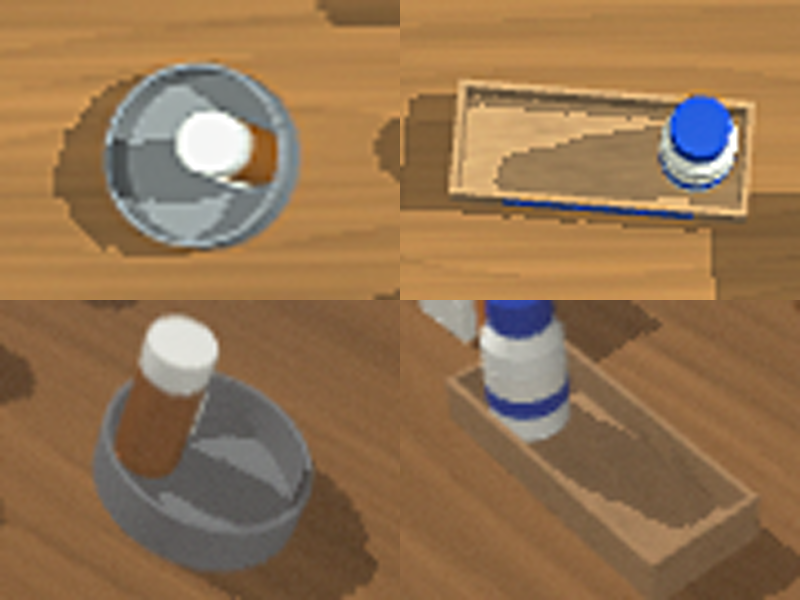

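The crops show the four top corners of the carton, the bundle and the tray, and the tub rim. In the top view the tub centre is at about (130,194) px and the tray spans (229,132) to (296,137). The stock vial leans toward the right of the tub. Next I convert these to world positions and check them against the given sizes.

Run:
```python
from h import *
def px(l,o,w=75,h=56): return np.array([[o[0]+x*w/400-.5+w/800,o[1]+y*h/300-.5+h/600] for x,y in l])
def P(n,l,z): return np.array([on(n,u,z) for u in l])
r=lambda a:np.round(a,4).tolist()
def rep(nm,C):
    d=np.linalg.norm(np.roll(C,-1,0)-C,axis=1);e=np.roll(C,-1,0)-C
    print(nm,"cen",r(C.mean(0)),"sides",np.round(d,3),"ang",np.round(np.degrees(np.arctan2(e[:,1],e[:,0])),1))
rep("tray",P("top",px([(56,80),(355,103),(346,214),(50,195)],(216,114),90,67),.03))
rep("carton top",P("top",px([(97,175),(225,68),(288,136),(155,246)],(124,226)),.03))
rep("carton scn",P("scene",px([(118,92),(290,98),(313,160),(130,155)],(342,197)),.03))
rep("bundle top",P("top",px([(125,110),(205,55),(305,193),(228,250)],(352,157)),.06))
rep("bundle scn",P("scene",px([(180,70),(260,78),(232,143),(137,138)],(131,128)),.06))
print("tub",r(on("top",px([(202,155)],(92,165))[0],.03)),r(on("scene",px([(205,465)],(337,248-67),90,67)[0],.03)))
print("tub diam",r(P("top",px([(105,155),(298,155),(202,62),(202,248)],(92,165)),.03)))
print("tub rim scene",r(P("scene",px([(97,165),(311,180),(190,72)],(337,248),90,67),.03)))
a=px([(213,145)],(92,165))[0];print("sv",r(on("top",a,.079)),r(tri(a,(376.8,259.8))[0]))
```

```text
tray cen [0.6471, -0.0095, 0.03] sides [0.188 0.07  0.185 0.073] ang [-95.5 174.1  85.3  -3.3]
carton top cen [0.3534, 0.2712, 0.03] sides [0.085 0.048 0.087 0.047] ang [ -50.9 -136.9  128.7   40. ]
carton scn cen [0.3499, 0.2731, 0.03] sides [0.083 0.043 0.085 0.044] ang [ 129.7   38.   -49.7 -144.8]
bundle top cen [0.5308, -0.359, 0.06] sides [0.05  0.085 0.049 0.086] ang [ -56.9 -146.2  124.7   34.5]
bundle scn cen [0.5258, -0.359, 0.06] sides [0.051 0.074 0.056 0.078] ang [ 121.9   39.7  -52.7 -144. ]
tub [0.5222, 0.3562, 0.03] [0.5322, 0.3652, 0.03]
tub diam [[0.5231, 0.4074, 0.03], [0.5214, 0.3059, 0.03], [0.5707, 0.3571, 0.03], [0.4742, 0.3555, 0.03]]
tub rim scene [[0.5662, 0.3276, 0.03], [0.5069, 0.4059, 0.03], [0.4853, 0.3343, 0.03]]
sv [0.5221, 0.3342, 0.079] [0.5225, 0.3355, 0.0751]
```

```bash
cat >> h.py <<'E'
H=.21
def R(a):
    a=np.radians(a);c,s=np.cos(a),np.sin(a);return np.array([[-s,c,0],[c,s,0],[0,0,-1.]])
def best(p,a):
    q0=np.array(ctrl.current_q());c=[]
    for b in(a,a+180):
        q=ctrl.ik(p,R(b))
        if q is not None:c.append((np.abs(np.array(q)-q0).max()+(1000 if abs(q[5])>170 else 0),b))
    return R(min(c)[1])
def pick(xy,a,z,op):
    p=[*xy,H];ctrl.command_gripper(op);ctrl.goto(p,best(p,a))
    ctrl.move_l([*xy,z],vel=.2);ctrl.command_gripper(0)
    print("grip w",round(ctrl.current_grip_width()*91,1),"F",round(ctrl.current_grasp_force(),1))
    ctrl.move_l([*xy,H],vel=.25)
def place(xy,a,z,op):
    p=[*xy,H];ctrl.goto(p,best(p,a));print("held w",round(ctrl.current_grip_width()*91,1))
    ctrl.move_l([*xy,z+.012],vel=.2);ctrl.sleep(.2)
    c=ctrl.move_l([*xy,z-.004],vel=.025,contact_N=3);tz=ctrl.current_tool_pos()[2];print("contact",c,"z",round(tz,4),"exp",z)
    ctrl.command_gripper(op);ctrl.sleep(.2);ctrl.move_l([*xy,H],vel=.2);print("t",round(ctrl.current_t(),1))
def pic(n,f,c=None):
    im=ctrl.read_camera(n);cv2.imwrite(f"pics/{f}.png",im);return im
E
python3 - <<'E'
from h import *
pick((.4488,-.0187),118,.037,.6)
place((.5457,.3702),118,.040,.55)
p=[.4488,-.1,.25];ctrl.goto(p,best(p,58))
t=pic("top","t1");s=pic("scene","s1")
a=t[160:230,85:179];b=s[235:305,332:426]
cv2.imwrite("pics/c3.png",np.hstack([cv2.resize(x,(400,298),interpolation=cv2.INTER_CUBIC) for x in(a,b)]))
E
```

```text
grip w 31.5 F 30.0
held w 31.0
contact True z 0.0402 exp 0.04
t 10.3
```

View pics/c3.png

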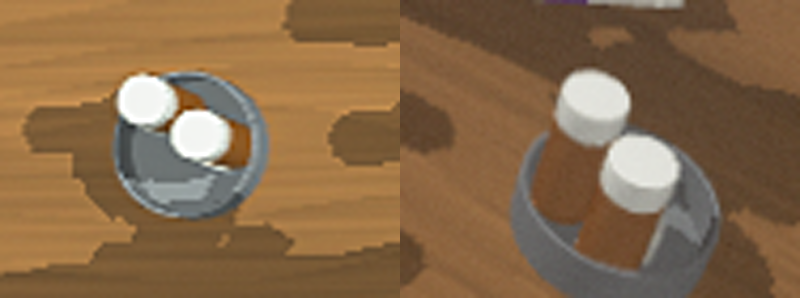

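The vial stands in the tub at crop (147,101), about 39 mm from the stock vial at (200,135). The third place at the lower left is free, with roughly 41–44 mm to both vials.

Run:
```python
from h import *
pick((.4200,-.1443),58,.037,.6)
place((.5010,.3712),58,.040,.52)
pick((.4437,.1535),-5,.035,.75)
place((.647,-.0085),-5,.039,.68)
p=[.42,-.25,.25];ctrl.goto(p,best(p,-5))
t=pic("top","t2");s=pic("scene","s2")
a=t[160:230,85:179];b=s[235:305,332:426];c=t[110:180,210:304];d=s[180:260,170:277]
f=lambda x:cv2.resize(x,(400,298),interpolation=cv2.INTER_CUBIC)
cv2.imwrite("pics/c4.png",np.vstack([np.hstack([f(a),f(b)]),np.hstack([f(c),f(d)])]))
```

```text
grip w 31.2 F 30.0
held w 31.3
contact True z 0.0399 exp 0.04
t 20.4
grip w 45.3 F 30.0
held w 45.4
contact True z 0.0392 exp 0.039
t 29.7
```

View pics/c4.png

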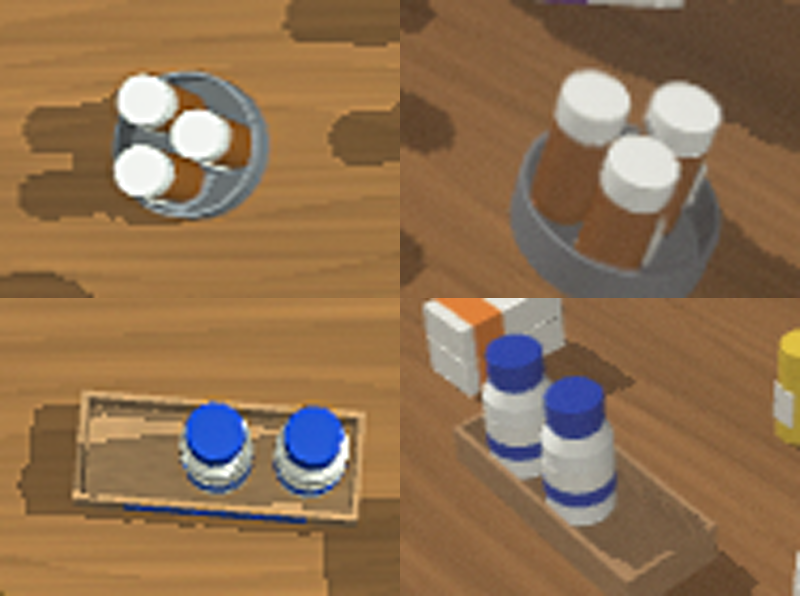

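Three vials now stand apart in the tub, and two bottles stand upright in the tray row with its left end free. Next are the last bottle and the carton.

Run:
```python
from h import *
pick((.3440,-.2805),-5,.035,.75)
place((.6525,.0495),-5,.039,.68)
pick((.352,.272),39.5,.006,.8)
p=[.5,-.05,.25];ctrl.goto(p,best(p,34.5))
t=pic("top","t3");s=pic("scene","s3")
a=t[142:226,330:442];b=s[110:194,115:227];c=t[110:180,210:304];d=s[180:260,170:277]
f=lambda x:cv2.resize(x,(400,298),interpolation=cv2.INTER_CUBIC)
cv2.imwrite("pics/c5.png",np.vstack([np.hstack([f(a),f(b)]),np.hstack([f(c),f(d)])]))
```

```text
grip w 45.6 F 30.0
held w 45.3
contact True z 0.0392 exp 0.039
t 39.1
grip w 47.4 F 29.8
```

View pics/c5.png

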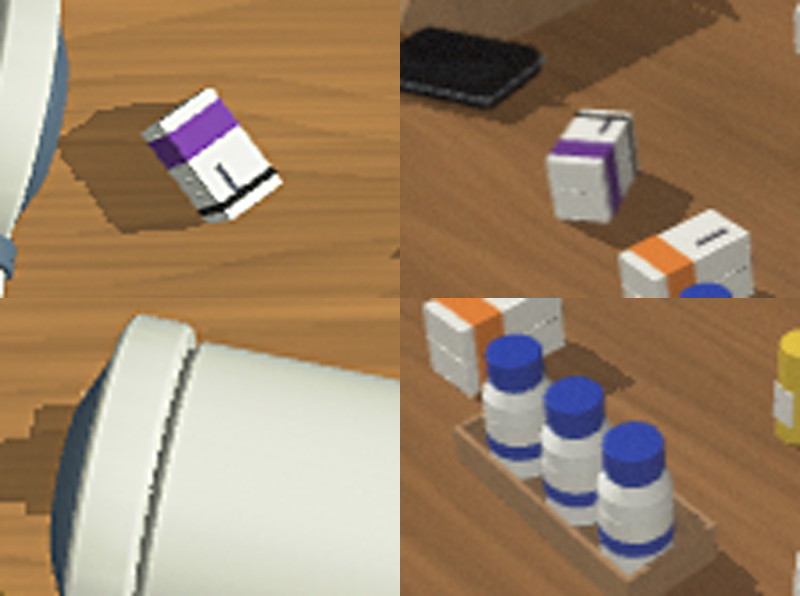

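The three bottles stand in a row and the carton is held. The bundle is undisturbed at crop (212,155), so I place the carton now.

Run:
```python
from h import *
place((.530,-.359),34.5,.066,.66)
p=[.4,.15,.25];ctrl.goto(p,best(p,34.5))
t=pic("top","t4");s=pic("scene","s4")
a=t[142:226,330:442];b=s[90:174,115:227];c=t[110:180,210:304]
f=lambda x:cv2.resize(x,(400,298),interpolation=cv2.INTER_CUBIC)
cv2.imwrite("pics/c6.png",np.vstack([np.hstack([f(a),f(b)]),np.hstack([f(c),f(s[235:305,332:426])])]))
```

```text
held w 47.5
contact True z 0.0659 exp 0.066
t 49.2
```

View pics/c6.png

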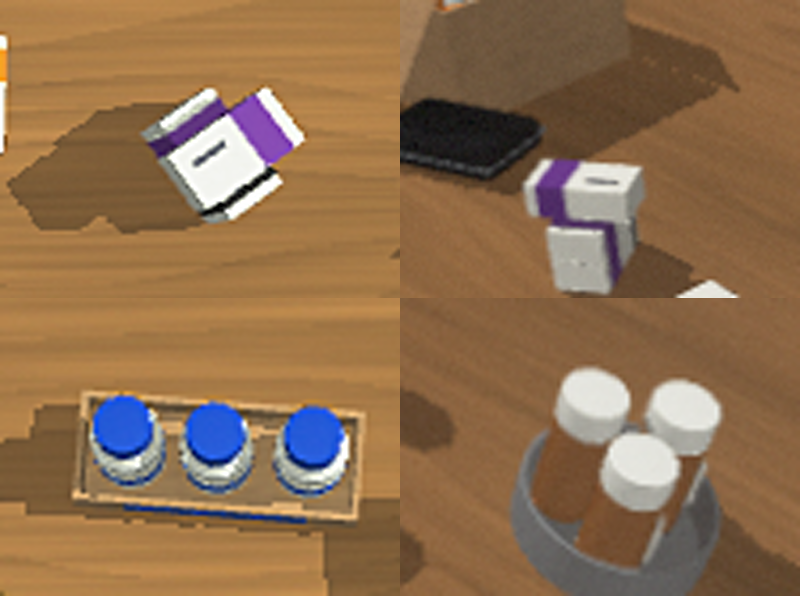

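The vials and bottles are fine and the bundle is unmoved, but the carton lies crosswise. I swapped the bundle's long and short axes: its 85–90 mm sides run at 34.5°, so the closing line must be at 124.5°. I'll regrasp, turn it 90° and set it down again, after measuring any offset along its length.

Run:
```python
from h import *
f=lambda l:np.array([on("top",(330+x*112/400-.36,142+y*84/298-.36),.09) for x,y in l])
C=f([(166,163),(266,88),(304,138),(202,214)]);e=np.roll(C,-1,0)-C
c=C.mean(0);print(np.round(c,4),np.round(np.linalg.norm(e,axis=1),3),np.round(np.degrees(np.arctan2(e[:,1],e[:,0]))))
u=np.array([np.cos(np.radians(124.5)),np.sin(np.radians(124.5))]);off=(c[:2]-[.530,-.359])@u;print("off along length",round(off,4))
# bundle silhouette edge, bundle top z .06
B=f([(212,88)]);p=[on("top",(330+x*.28-.36,142+y*.2819-.36),.06) for x,y in[(212,88),(282,182)]];print(np.round(p,4))
```

```text
[ 0.5295 -0.3586  0.09  ] [0.093 0.046 0.095 0.045] [ -54. -145.  125.   33.]
off along length 0.0006
[[ 0.5809 -0.3532  0.06  ]
 [ 0.5085 -0.4025  0.06  ]]
```

Run:
```python
from h import *
pick((.530,-.359),34.5,.066,.66)
place((.5305,-.3587),124.4,.066,.66)
p=[.4,.15,.25];ctrl.goto(p,best(p,34.5))
t=pic("top","t5");s=pic("scene","s5")
f=lambda x:cv2.resize(x,(400,298),interpolation=cv2.INTER_CUBIC)
cv2.imwrite("pics/c7.png",np.hstack([f(t[142:226,330:442]),f(s[90:174,115:227])]))
```

```text
grip w 47.8 F 30.0
held w 47.9
contact True z 0.0666 exp 0.066
t 59.6
```

View pics/c7.png

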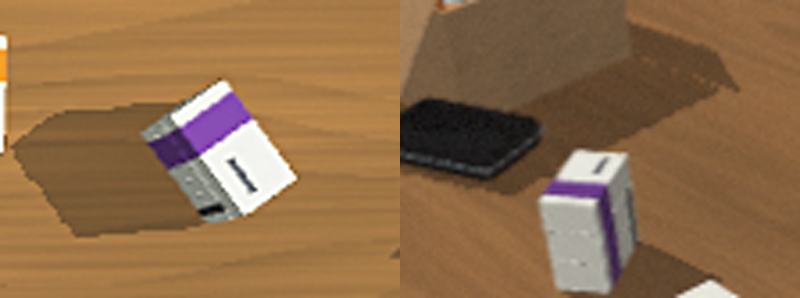

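The carton now lies flat and square on the bundle, with edges and bands in line in both views. The vials and bottles were upright in the previous picture, so I hand in.

```bash
python3 -c "
from bench import ctrl
print(ctrl.sign_off())"
```

```text
the job is handed in; nothing more can be done
None
```

The job is handed in at about 60 s of robot time: both vials stand in the tub, both bottles are in the tray row, and the carton lies flat and square on the bundle after I re-placed it once, having first set it down crosswise.

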